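Find the hob's worn knobs by feel and pull them off

TASK

Some of this table-top hob's four knobs have worn loose on their inserts, which only the hand can tell: rock the knobs gently back and forth about Off to feel their play. Pull every loose one straight up off its spindle and set it down gently on the plate for replacement. Leave the tight ones on, still pointing at Off, never force a control out of Off, and leave everything else where it stands.

Things in the scene. Friction and masses are not known exactly. Their poses are not given: they have to be found in the camera images.
- hob: Table-top hob, fixed: steel housing, flat black glass top, 420 (x) x 460 (y) x 60 mm. Origin: centre of its underside; z up, -x its front (towards the robot), glass at z = 60 mm. Its four knobs stand in a row along the front edge of the glass, 80 mm apart, at seat_1 to seat_4; the glass behind and beside them is flat and empty. Pointers start at Off, along the hob's +x, at a printed dot.
- seat_1 (a point): Foot of the first knob from the right, on the glass, on the knob's vertical axis; axes as the hob's. Knob: metal-grey, round body 42 mm across and 21 mm tall, on it an upright bar grip 40 (x) x 12 (y) x 15 mm with a dark pointer line; 36 mm tall in all, 110 g. It sits by gravity, snugly, on a spindle 14 mm high and comes straight up off it. Grip the bar across its 12 mm; do not press down.
- seat_2 (a point): Foot of the second knob from the right (as seat_1). The spindle under every knob is sprung to Off: it yields elastically either way, about 3 N m per rad, and springs back; twisting it by more than 0.2 rad forces the control. A knob held firmly down rubs on the glass and hides its play.
- seat_3 (a point): Foot of the third knob from the right (as seat_1). Some knobs are tight, some worn; only rocking tells. Tight: at most 0.08 rad of play either way, then the knob turns its sprung spindle. Worn: the knob turns almost freely (under 0.03 N m) through about 0.3 rad either way before it takes the spindle along.
- seat_4 (a point): Foot of the fourth knob from the right (as seat_1). All four knobs look alike; the rules call them knob_p, knob_q, knob_r and knob_s, and which of them stands at which seat varies and is not told.
- plate: White plate, 200 mm in diameter, 23 mm high at the rim, 0.29 kg, loose on the worktop to the right of the hob. Origin: centre of its underside; z up. Its flat inner floor is about 100 mm across and lies 8 mm above its underside. The loose knobs go here.
- timer: Bystander: round kitchen timer, 66 mm in diameter, 46 mm tall, loose. Origin: centre of its underside.
- glass_spice: Bystander: slim six-sided glass spice tube with a chrome cap, 38 mm across, 108 mm tall, loose. Origin: centre of its underside.

How it is judged:
At the end, for the whole second after the job is handed in: Every loose knob rests on the plate, any way up (underside centre within 80 mm of the plate's centre, 0 to 50 mm above its underside); every tight knob is down on its spindle (moved under 5 mm), pointing at Off within 0.12 rad; plate moved under 50 mm, timer and spice tube under 30 mm (horizontal distance between each of knob_q, knob_s and plate below 0.08 m and z of knob_q in the frame of plate between 0 and 0.05 m and z of knob_s in the frame of plate between 0 and 0.05 m and linear speed of each of knob_q, knob_s below 0.02 m/s and distance of each of knob_p, knob_r from where it was at the start of the episode below 0.005 m and angle between the x axis of each of knob_p, knob_r and the x axis of hob, either way round below 0.12 rad and distance of plate from where it was at the start of the episode below 0.05 m and distance of each of timer, glass_spice from where it was at the start of the episode below 0.03 m); the robot touches nothing.
It fails at once if a tight knob is twisted more than 0.25 rad from Off, which forces its control (angle between the x axis of any of knob_p, knob_r and the x axis of hob, either way round above 0.25 rad).
It fails at once if a loose knob, still on its spindle, is twisted more than 0.55 rad from Off, which forces its control ((distance of knob_q from where it was at the start of the episode below 0.008 m and angle between the x axis of knob_q and the x axis of hob, either way round above 0.55 rad) or (distance of knob_s from where it was at the start of the episode below 0.008 m and angle between the x axis of knob_s and the x axis of hob, either way round above 0.55 rad)).
It fails at once if a tight knob is pulled up or aside by more than 10 mm (distance of any of knob_p, knob_r from where it was at the start of the episode above 0.01 m).
It fails at once if a knob is dropped: it hits the plate or worktop faster than 0.8 m/s (a fall of over 30 mm) ((height (world z) of knob_q below 0.03 m and linear speed of knob_q above 0.8 m/s) or (height (world z) of knob_s below 0.03 m and linear speed of knob_s above 0.8 m/s)).
It also fails if it takes over 72 s, if anything falls off the work surface, if the arm or the gripper's body presses on something with over 40 N, if the wrist force passes 120 N, or if a joint passes its speed limit or range.

ROBOT

A 6-joint arm with a two-finger parallel gripper is mounted at the origin on a cart in front of the work surface, level with it; the furniture and walls round the work are solid. World frame = base frame: x ahead of the robot, y to its left, z up, the work surface at z = 0. Lengths are in m, angles in rad, forces in N, time in s.
With the tool pointing down it reaches from about 0.325 to 0.75 m from the base axis. Payload 7.6 kg.
Tool frame: the origin (TCP) lies at the very end of the fingers, on their centre line; the grasp point (between the pads) lies 19 mm behind it (arm.grasp_offset is the distance from the TCP to the grasp point, in m); z points along the fingers, y is the line along which they close (so a half turn about z gives the same grasp; the last joint's range is limited). The gripper opens to 85 mm and grips with 20 to 120 N. Pads are 22 mm wide; open, the fingers measure 114 mm over their backs; the gripper's body (76 mm by 85 mm) begins 54 mm behind the grasp point. The pads swing forward as they close: fully open they stand 13 mm farther back than shut.
Start: joints at [-1.288, 0.052, 1.401, -0, 1.689, -0.07], TCP at [0.181, -0.493, 0.231] pointing down, gripper open.
Joint ranges: [-2.9, 2.9], [-0.91, 2.17], [0.12, 2.37], [-1.06, 4.2], [0.26, 2.73], [-2.93, 2.93]. Speed limits (rad/s): [2.57, 2.57, 3.01, 3.14, 3.14, 3.14].

INTERFACE

Orientations are given as a unit quaternion [w, x, y, z].
In Python, from station import arm gives the robot as it stands.
- The arm moves only by the shell command python3 -m jog 'ROWS' [FORCE]. ROWS is JSON, one flat list of numbers, 5 for each row, row after row: the finger opening in mm, from 0 to 85.4, then the shift along the tool's x, y, z in mm, then the turn about the tool's z in rad. In form: [claw, dx, dy, dz, turn, claw, dx, dy, dz, turn, ...]. A call has 1 to 10 rows; each row is the pose to reach, as a shift and turn from the pose commanded when the call began, along the tool's axes at that moment; what a row does not reach only later rows make up. A row lasts 1/10 s, in which the tool goes at most 50 mm and 8.59 degrees, less where a joint would pass 70% of its speed; a pose out of reach is approached as far as the arm can. A call with a gripper value outside its range is refused whole. The fingers move at their own pace and stop on an object; FORCE is the grip in N (left out, the last holds). Time passes only in rows, so rows that repeat a pose let the fingers close. It gives the time, the measured TCP pose, the force, the opening and the grip force at its end, in the units of the state.
- arm.state(): the state, without advancing time (a new reading comes with each control period).
- arm.capture(name): name is "scene" or "top" or "wrist"; returns a dict with "frame" (384x512x3 uint8, red, green, blue), "fx", "fy", "cx", "cy" (pixels), "pose" (4x4, takes a point from camera to world coordinates); the wrist camera has in their place "T_tool_cam" (4x4, takes a point from camera to tool coordinates, whose origin is the TCP and whose axes are the flange's). Camera axes: x right, y down, z forward; pixel columns grow to the right and rows downward; lengths in m; the calibration is good to about 2 mm. The wrist camera is an equidistant fisheye: a pixel r from the principal point sees the ray r / f radians off the axis. A picture is of the moment at which its call begins: read the wrist's pose just before it. There is no depth.
- arm.sign_off(): hands the job in; it is judged then, once.
The state is a dict: "clock": time; "joints": joint angles; "joint_velocities": joint speeds; "joint_torque": joint torques, N m; "position": TCP position; "tool_rot": TCP orientation; "contact_force": force on the tool from outside, world axes, zero at the start; "torque": the same for the moment, N m; "gripper_width": finger opening in m; "grip_force": force on a finger pad.
Only numpy, scipy, OpenCV 4.12 (cv2) and the standard library are available. Lean on these libraries where they do the work, as an engineer would, in place of code of your own. Each camera call takes 0.05 s, during which the arm holds its last target. There are 200 camera calls.

## Working session

There is one attempt and no reset: what is moved stays moved. The work goes in short steps, Python scripts to look and compute and a shell command to move; the robot and the scene stay as the last step left them, time stands still between calls to the robot, and variables do not carry over. Pictures are saved under pics/ and viewed, at most 10 in all, crops included, and the job is handed in when it is done.

```bash
mkdir -p pics; python3 - <<'E'
from station import arm
import cv2,numpy as np
s=arm.state();print({k:np.round(v,3).tolist() for k,v in s.items()})
for n in("top","scene"):
    c=arm.capture(n);cv2.imwrite(f"pics/{n}0.png",cv2.resize(c["frame"][:,:,::-1],(800,600),interpolation=cv2.INTER_CUBIC))
    print(n,c["fx"],c["fy"],c["cx"],c["cy"],np.round(c["pose"],4).tolist())
E
```

```text
{'clock': 0.0, 'joints': [-1.288, 0.053, 1.402, -0.0, 1.689, -0.07], 'joint_velocities': [-0.001, -0.001, 0.002, 0.0, 0.001, -0.0], 'joint_torque': [-0.0, -38.167, -36.019, -0.0, 0.006, 0.0], 'position': [0.181, -0.492, 0.23], 'tool_rot': [-0.001, 0.984, 0.175, -0.0], 'contact_force': [0.15, -0.058, -0.32], 'torque': [-0.024, 0.048, -0.014], 'grip_force': 0.0, 'gripper_width': 0.085}
top 375.20831979643515 375.20831979643515 265.7560248444343 187.26892309242788 [[-0.0408, -0.9788, 0.2009, 0.3204], [-0.9992, 0.0401, -0.0078, 0.0775], [-0.0004, -0.201, -0.9796, 1.2407], [0.0, 0.0, 0.0, 1.0]]
scene 438.1711371629399 438.1711371629399 252.56294714777994 193.0313500382335 [[-0.5973, -0.5324, 0.5998, -0.1379], [-0.8019, 0.4054, -0.4388, 0.5935], [-0.0096, -0.7431, -0.6691, 0.8734], [0.0, 0.0, 0.0, 1.0]]
```

View pics/top0.png

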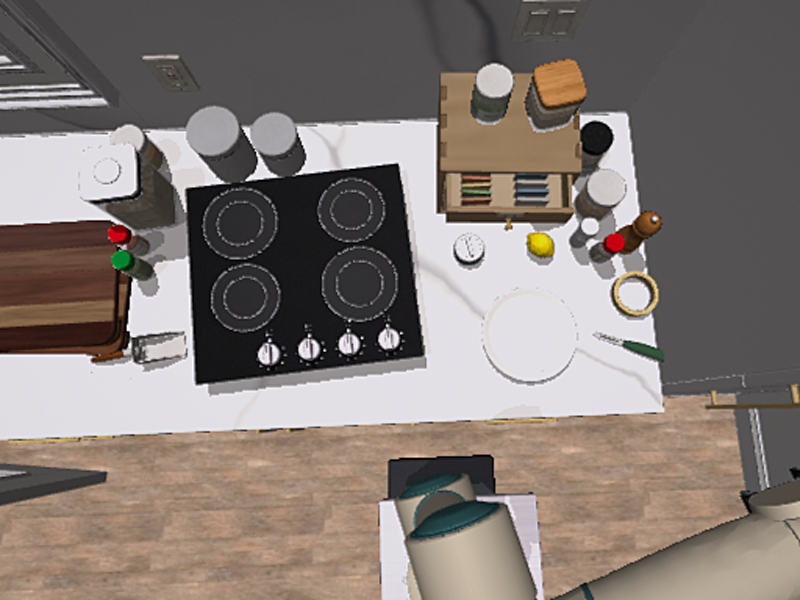

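View pics/scene0.png

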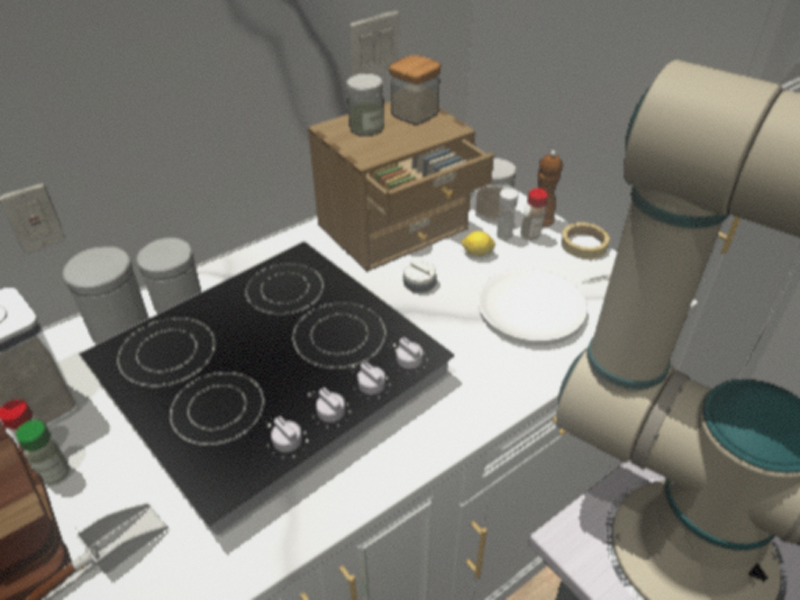

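Top view: the knobs are at about (268,353), (308,348), (348,343) and (388,338). The glass corners are (187,187), (399,164), (424,356) and (197,383), and the plate centre is about (530,335).

```bash
cat > h.py <<'E'
from station import arm
import cv2,numpy as np
def ray(c,u,v,z):  # full-res pixel (pinhole) -> world on plane z
    P=np.array(c["pose"]);d=P[:3,:3]@[(u-c["cx"])/c["fx"],(v-c["cy"])/c["fy"],1];o=P[:3,3]
    return o+d*(z-o[2])/d[2]
E
python3 - <<'E'
from h import *
c=arm.capture("top");k=1.5625
g=np.array([ray(c,u/k,v/k,.06) for u,v in[(187,187),(399,164),(424,356),(197,383)]]);print(np.round(g,3))
for a,b in((0,1),(1,2),(3,2),(0,3)):
    d=g[b]-g[a];print(np.linalg.norm(d),np.arctan2(d[1],d[0]))
for u,v in[(388,338),(348,343),(308,348),(268,353)]:print(np.round(ray(c,u/k,v/k,.08),4))
print(ray(c,530/k,335/k,.02))
f=c["frame"][200:240,160:264,::-1];cv2.imwrite("pics/k.png",cv2.resize(f,(780,300),interpolation=cv2.INTER_CUBIC))
E
```

```text
[[0.812 0.546 0.06 ]
 [0.846 0.091 0.06 ]
 [0.432 0.056 0.06 ]
 [0.397 0.51  0.06 ]]
0.45540482636460045 -1.4962806084998794
0.4161424470567977 -3.0557298095055954
0.4557913056354022 -1.4934766343705388
0.41741621598642764 -3.056686083790186
[0.4685 0.1261 0.08  ]
[0.4618 0.2058 0.08  ]
[0.4551 0.2852 0.08  ]
[0.4484 0.3644 0.08  ]
[ 0.47033184 -0.16871137  0.02      ]
```

View pics/k.png

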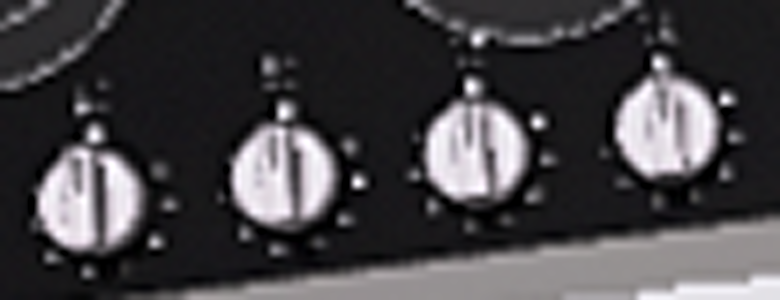

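```bash
cat >> h.py <<'E'
from scipy.spatial.transform import Rotation as R
def rot(s): w,x,y,z=s["tool_rot"];return R.from_quat([x,y,z,w])
def to(x,y,z,yaw):  # shift in tool mm, and turn
    s=arm.state();r=rot(s);d=r.inv().apply(np.array([x,y,z])-s["position"])*1000
    tx=r.as_matrix()[:2,0];a=np.arctan2(tx[1],tx[0]);print("shift",np.round(d,1),"turn",round((a-yaw+np.pi/2)%np.pi-np.pi/2,3))
def fish(c,u,v,z,s):
    T=np.array(c["T_tool_cam"]);p=np.array([u-c["cx"],v-c["cy"]]);q=np.hypot(*p);th=q/c["fx"]
    d=np.array([*(p/q*np.sin(th)),np.cos(th)]);r=rot(s).as_matrix();d=r@T[:3,:3]@d;o=r@T[:3,3]+s["position"]
    return o+d*(z-o[2])/d[2]
E
python3 -c "
from h import *
to(.4685,.126,.20,.083)"
```

```text
shift [ 483.1 -481.1   31.3] turn 0.27
```

```bash
python3 -m jog '[40,483,-481,31,0.27,40,483,-481,31,0.27,40,483,-481,31,0.27,40,483,-481,31,0.27,40,483,-481,31,0.27,40,483,-481,31,0.27,40,483,-481,31,0.27,40,483,-481,31,0.27,40,483,-481,31,0.27,40,483,-481,31,0.27]' 40; python3 -c "
from h import *
to(.4685,.126,.18,.083)"
```

```text
clock: 1.15
position: [0.3921, -0.0376, 0.2086]
tool_rot: [0.0, 0.999, 0.041, 0.0]
contact_force: [1.1, -1.2, 0.3]
gripper_width: 0.0396
grip_force: 0.0
shift [  89.7 -156.7   28.6] turn -0.0
```

```bash
python3 -m jog '[40,89.7,-156.7,28.6,0,40,89.7,-156.7,28.6,0,40,89.7,-156.7,28.6,0,40,89.7,-156.7,28.6,0,40,89.7,-156.7,28.6,0,40,89.7,-156.7,28.6,0]'; python3 - <<'E'
from h import *
to(.4685,.126,.083,.083)
s=arm.state();c=arm.capture("wrist");print(s["position"],c["fx"],c["cx"],c["cy"],s["torque"],s["contact_force"],np.round(c["T_tool_cam"],3))
cv2.imwrite("pics/w1.png",cv2.resize(c["frame"][:,:,::-1],(800,600),interpolation=cv2.INTER_CUBIC))
E
```

```text
clock: 1.75
position: [0.4679, 0.1242, 0.1794]
tool_rot: [0.0, 0.999, 0.042, -0.001]
contact_force: [-0.4, -1.0, 0.2]
gripper_width: 0.0401
grip_force: 0.0
shift [ 0.9 -1.8 96.4] turn 0.001
[0.46790222 0.12416737 0.17938356] 297.3186396354542 250.43124675166965 189.91221772997048 [ 0.05121761 -0.02193638 -0.00401914] [-0.43263268 -0.96899744  0.19751546] [[-0.    -0.963 -0.271  0.069]
 [ 1.    -0.     0.    -0.   ]
 [-0.    -0.271  0.963 -0.142]
 [ 0.     0.     0.     1.   ]]
```

View pics/w1.png

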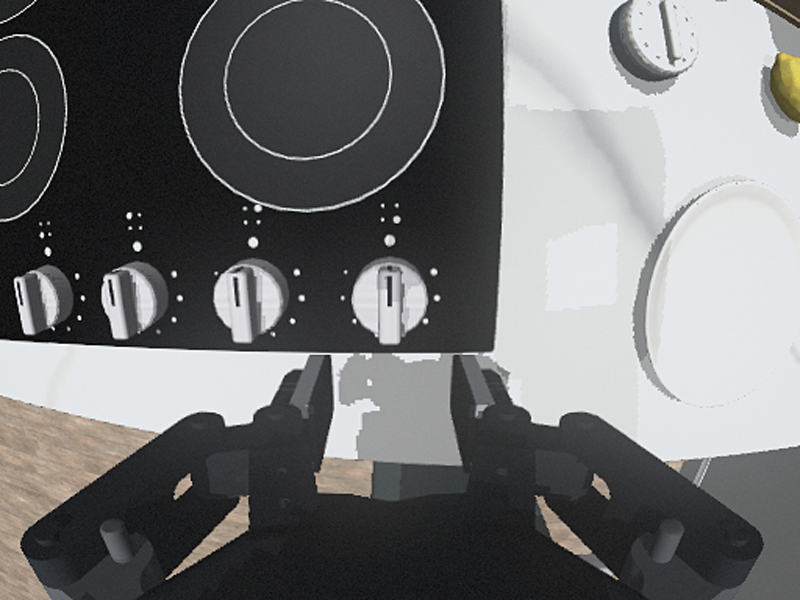

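Wrist view: the bar top of knob 1 runs from about (390,263) to (390,344), its Off dot is at (390,240), and the other dots are at (253,242), (137,246) and (47,251).

```bash
python3 - <<'E'
from h import *
s=arm.state();c=arm.capture("wrist");k=1.5625
for u,v,z in[(390,264,.096),(390,344,.096),(241,264,.096),(243,344,.096),(390,240,.06),(253,242,.06),(137,246,.06),(47,251,.06)]:print(np.round(fish(c,u/k,v/k,z,s),4))
f=c["frame"][145:230,0:290,::-1];cv2.imwrite("pics/w2.png",cv2.resize(f,None,fx=2.75,fy=2.75,interpolation=cv2.INTER_CUBIC))
E
```

```text
[0.49  0.126 0.096]
[0.4476 0.1225 0.096 ]
[0.4843 0.2025 0.096 ]
[0.4401 0.2019 0.096 ]
[0.4965 0.1266 0.06  ]
[0.4897 0.2068 0.06  ]
[0.4831 0.2865 0.06  ]
[0.4764 0.3669 0.06  ]
```

```bash
python3 -m jog '[40,0.8,-0.1,45,0,40,0.8,-0.1,80,0,40,0.8,-0.1,95,0,40,0.8,-0.1,95,0,40,0.8,-0.1,95,0]' 30; python3 -c "
from h import *
to(.4687,.1243,.084,.083);print(arm.state()['torque'])"
```

```text
clock: 2.35
position: [0.4695, 0.1234, 0.0862]
tool_rot: [-0.0, 0.999, 0.041, 0.001]
contact_force: [0.4, 0.8, -0.2]
gripper_width: 0.0397
grip_force: 0.0
shift [-0.7 -1.   2.2] turn -0.002
[-0.04449985  0.01740016 -0.00099258]
```

```bash
python3 -m jog '[5,0,-0.5,1,0,5,0,-0.5,1,0,5,0,-0.5,1,0,5,0,-0.5,1,0,5,0,-0.5,1,0,5,0,-0.5,1,0]' 30; python3 -c "
from h import *
to(.4687,.1243,.084,.083);print(arm.state()['torque'])"
for i in 1; do :; done; python3 -m jog '[5,0,0,0,0.05,5,0,0,0,0.1,5,0,0,0,0.14,5,0,0,0,0.14,5,0,0,0,0.14]'; python3 -c "
from h import *
to(.4687,.1243,.084,.083);print(arm.state()['torque'])"
```

```text
clock: 2.95
position: [0.4697, 0.1251, 0.0854]
tool_rot: [-0.0, 0.999, 0.042, 0.001]
contact_force: [-0.7, 1.4, 5.8]
gripper_width: 0.011
grip_force: 33.6
shift [-1.1  0.7  1.4] turn 0.0
[ 0.33779594  0.11135732 -0.04011684]
clock: 3.45
position: [0.4698, 0.1249, 0.0854]
tool_rot: [-0.0, 1.0, -0.028, 0.001]
contact_force: [-0.1, 2.0, 6.7]
gripper_width: 0.0106
grip_force: 33.5
shift [-1.   0.7  1.4] turn -0.14
[0.20933878 0.1171517  0.09478816]
```

```bash
python3 -m jog '[5,0,0,-0.4,-0.05,5,0,0,-0.4,-0.15,5,0,0,-0.4,-0.2,5,0,0,-0.4,-0.28,5,0,0,-0.4,-0.28,5,0,0,-0.4,-0.28]'; python3 -c "
from h import *
to(.4687,.1243,.084,.083);print(arm.state()['torque'])"
python3 -m jog '[5,0,0,0,0.07,5,0,0,0,0.14,5,0,0,0,0.14,5,0,0,0,0.14]'; python3 -c "
from h import *
to(.4687,.1243,.084,.083);print(arm.state()['torque'])"
```

```text
clock: 4.05
position: [0.4697, 0.1257, 0.0855]
tool_rot: [-0.001, 0.994, 0.111, 0.001]
contact_force: [-0.1, 4.3, 3.2]
gripper_width: 0.0109
grip_force: 33.2
shift [-1.3  1.1  1.5] turn 0.14
[ 0.82904424 -0.04762359 -0.10362346]
clock: 4.45
position: [0.4697, 0.1251, 0.0854]
tool_rot: [-0.0, 0.999, 0.042, 0.001]
contact_force: [0.3, 2.3, 5.8]
gripper_width: 0.0108
grip_force: 33.5
shift [-1.   0.7  1.4] turn 0.002
[ 0.4359999  -0.01627939 -0.06387203]
```

```bash
cat >> h.py <<'E'
def tq(n=8):
    L=[]
    for _ in range(n): arm.capture("wrist");s=arm.state();L.append([*s["contact_force"],*s["torque"]])
    L=np.array(L);print("F,T",np.round(L.mean(0),3),"sd",np.round(L.std(0),3))
E
python3 -c "
from h import *
tq(6)"
python3 -m jog '[5,0,0,-0.5,0.08,5,0,0,-0.5,0.17,5,0,0,-0.5,0.17]'; python3 -c "
from h import *
tq(6)"
python3 -m jog '[5,0,0,0,-0.1,5,0,0,0,-0.2,5,0,0,0,-0.3,5,0,0,0,-0.34,5,0,0,0,-0.34]'; python3 -c "
from h import *
tq(6)"
```

```text
F,T [ 0.735  3.085  5.761  0.456 -0.066 -0.044] sd [0.44  0.446 0.415 0.01  0.023 0.02 ]
clock: 5.05
position: [0.4694, 0.1248, 0.0854]
tool_rot: [-0.0, 0.999, -0.043, 0.001]
contact_force: [0.3, 2.2, 3.3]
gripper_width: 0.0108
grip_force: 33.3
F,T [ 1.496  2.643  4.944  0.41  -0.281  0.194] sd [0.258 0.396 0.671 0.037 0.015 0.038]
clock: 5.85
position: [0.4694, 0.1257, 0.0855]
tool_rot: [-0.001, 0.992, 0.128, 0.001]
contact_force: [1.1, 6.5, 5.3]
gripper_width: 0.0108
grip_force: 33.4
F,T [ 1.575  7.066  4.654  1.16  -0.29  -0.213] sd [0.31  0.306 0.78  0.022 0.017 0.026]
```

```bash

python3 -m jog '[5,0,0,0,0.08,5,0,0,0,0.17,5,0,0,0,0.17,40,0,0,0,0.17,40,0,0,0,0.17,40,0,0,0,0.17,40,0,0,-20,0.17,40,0,0,-30,0.17,40,0,0,-30,0.17]'; python3 -c "
from h import *
to(.4620,.2040,.116,.083);to(.4620,.2040,.086,.083);tq(2)"
```

```text
clock: 7.05
position: [0.4698, 0.1247, 0.1163]
tool_rot: [-0.0, 0.999, 0.041, 0.001]
contact_force: [-1.1, -1.1, 0.3]
gripper_width: 0.0403
grip_force: 0.0
shift [ -1.2 -79.7   0.3] turn -0.0
shift [ -1.3 -79.7  30.3] turn -0.0
F,T [ 0.127  0.208 -0.543  0.006 -0.029 -0.016] sd [0.074 0.139 0.131 0.004 0.016 0.008]
```

```bash

python3 -m jog '[40,-0.7,-45,0,0,40,-0.7,-79.5,0,0,40,-0.7,-79.5,0,0,40,-0.7,-79.5,20,0,40,-0.7,-79.5,29.5,0,40,-0.7,-79.5,29.5,0]'
python3 -m jog '[5,0,0,0,0,5,0,0,0,0,5,0,0,0,0,5,0,0,-0.5,0,5,0,0,-0.5,0,5,0,0,-0.5,0]';python3 -c "
from h import *
tq(4)"
python3 -m jog '[5,0,0,0,0.08,5,0,0,0,0.17,5,0,0,0,0.17]'; python3 -c "
from h import *
tq(5)"
python3 -m jog '[5,0,0,0,-0.1,5,0,0,0,-0.2,5,0,0,0,-0.3,5,0,0,0,-0.34,5,0,0,0,-0.34]'; python3 -c "
from h import *
tq(5)"
```

```text
clock: 7.75
position: [0.4604, 0.2028, 0.083]
tool_rot: [0.001, 0.999, 0.041, -0.002]
contact_force: [-0.6, 0.1, 0.5]
gripper_width: 0.0398
grip_force: 0.0
clock: 8.35
position: [0.4621, 0.2044, 0.0865]
tool_rot: [-0.001, 0.999, 0.042, 0.001]
contact_force: [1.2, 5.1, 0.9]
gripper_width: 0.0107
grip_force: 33.8
F,T [ 1.208e+00  5.597e+00  7.190e-01  9.220e-01 -1.980e-01 -3.000e-03] sd [0.301 0.196 0.453 0.02  0.02  0.014]
clock: 8.85
position: [0.462, 0.204, 0.0864]
tool_rot: [-0.0, 0.999, -0.044, 0.001]
contact_force: [0.2, 4.1, 1.4]
gripper_width: 0.011
grip_force: 33.9
F,T [ 0.848  4.159  2.389  0.743 -0.141 -0.035] sd [0.66  0.657 0.765 0.046 0.022 0.04 ]
clock: 9.6
position: [0.4619, 0.2047, 0.0864]
tool_rot: [-0.001, 0.992, 0.127, 0.001]
contact_force: [0.4, 8.4, 2.8]
gripper_width: 0.0108
grip_force: 34.0
F,T [ 0.808  7.576  2.505  1.312 -0.154  0.021] sd [0.056 0.318 0.182 0.023 0.031 0.021]
```

Knob 1 acts like a spring (±0.2 N m at ±0.17 rad), so it is tight. Knob 2 shows almost no torque, so it is loose and I'll pull it.

```bash

python3 -m jog '[5,0,0,0,0.08,5,0,0,0,0.17,5,0,0,0,0.17,5,0,0,-3,0.17,5,0,0,-10,0.17,5,0,0,-20,0.17,5,0,0,-40,0.17,5,0,0,-65,0.17,5,0,0,-80,0.17,5,0,0,-80,0.17]' 60; python3 -c "
from h import *
to(.496,-.167,.1665,.083)"
```

```text
clock: 10.85
position: [0.4624, 0.2034, 0.1676]
tool_rot: [0.0, 0.999, 0.042, 0.001]
contact_force: [-0.9, 0.6, -1.3]
gripper_width: 0.0101
grip_force: 61.8
shift [  2.8 371.9   1.4] turn 0.0
```

```bash

python3 -m jog '[5,0,30,0,0,5,1,70,0,0,5,1,110,0,0,5,2,150,0,0,5,2,190,0,0,5,2,230,0,0,5,3,270,0,0,5,3,310,0,0,5,3,345,0,0,5,3,372,0,0]'
python3 - <<'E'
from h import *
c=arm.capture("wrist");s=arm.state();c=arm.capture("wrist");to(.496,-.167,.05,.083);print(s["position"])
cv2.imwrite("pics/w3.png",cv2.resize(c["frame"][:,:,::-1],(800,600),interpolation=cv2.INTER_CUBIC))
E
```

```text
clock: 11.85
position: [0.4942, -0.1689, 0.1638]
tool_rot: [-0.0, 0.999, 0.041, -0.002]
contact_force: [0.6, 0.2, -0.9]
gripper_width: 0.0101
grip_force: 61.8
shift [  2.5  -2.5 113.7] turn -0.004
[ 0.49414028 -0.17182055  0.16376375]
```

View pics/w3.png

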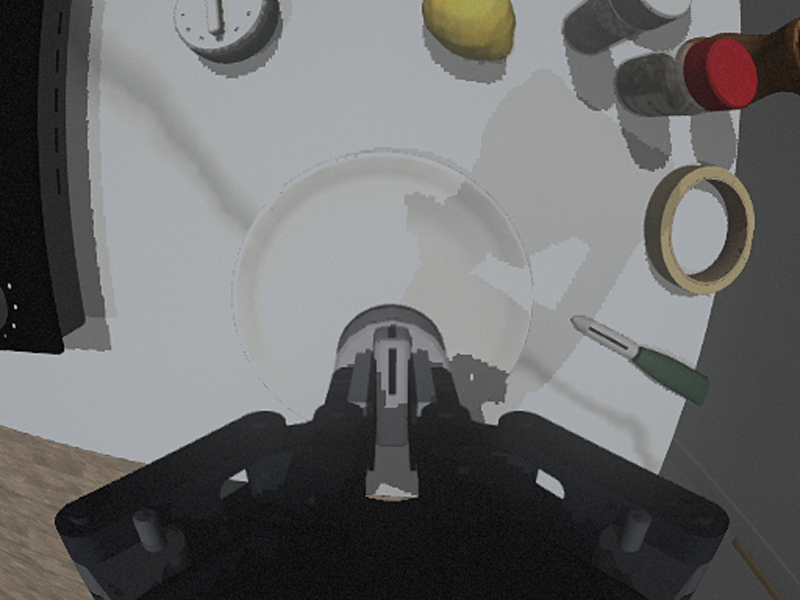

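The knob is held upright over the plate. The rim shows at (232,295), (533,292) and (385,150).

```bash
python3 - <<'E'
from h import *
s=arm.state();c=arm.capture("wrist");k=1.5625
p=[fish(c,u/k,v/k,.023,s)[:2] for u,v in[(232,295),(533,292),(385,150),(280,195),(490,195)]]
from scipy.optimize import least_squares
print(np.round(p,3),least_squares(lambda q:[np.hypot(*(a-q))-.1 for a in p],[.47,-.17]).x,s["position"])
E
```

```text
[[ 0.476 -0.066]
 [ 0.493 -0.262]
 [ 0.574 -0.159]
 [ 0.543 -0.097]
 [ 0.552 -0.226]] [ 0.47247265 -0.16569347] [ 0.49415967 -0.16962428  0.16373457]
```

```bash

python3 -m jog '[5,4,-5,25,0,5,4,-5,60,0,5,4,-5,90,0,5,4,-5,110,0,5,4,-5,120,0,5,4,-5,124,0,5,4,-5,124,0,5,4,-5,124,0]'
python3 -c "
from h import *
tq(2);to(.499,-.164,.0355,.083)"
```

```text
clock: 12.8
position: [0.4997, -0.1615, 0.0431]
tool_rot: [0.0, 0.999, 0.042, 0.001]
contact_force: [-0.7, -0.4, -0.0]
gripper_width: 0.0098
grip_force: 61.7
F,T [-0.233  0.178 -0.7   -0.031 -0.004  0.007] sd [0.412 0.102 1.019 0.02  0.005 0.006]
shift [-0.9  2.3  7.6] turn -0.0
```

```bash

python3 -m jog '[5,0,2,3,0,5,0,2,5,0,5,0,2,6,0,5,0,2,6,0]'
python3 -c "
from h import *
tq(2);to(.499,-.164,.0355,.083)"
```

```text
clock: 13.3
position: [0.499, -0.1634, 0.0356]
tool_rot: [-0.0, 0.999, 0.041, -0.0]
contact_force: [-0.0, 0.1, -1.0]
gripper_width: 0.0095
grip_force: 61.8
F,T [ 0.315  0.44  -0.864  0.007  0.015  0.003] sd [0.052 0.032 0.282 0.044 0.016 0.   ]
shift [-0.2  0.6  0.4] turn -0.0
```

```bash

python3 -m jog '[5,0,0,0.7,0,5,0,0,1.5,0,5,0,0,1.5,0,5,0,0,1.5,0]'
python3 -c "
from h import *
tq(2);to(.499,-.164,.0355,.083)"
```

```text
clock: 13.8
position: [0.4992, -0.1634, 0.0344]
tool_rot: [0.0, 0.999, 0.041, 0.0]
contact_force: [-1.0, -0.2, -0.1]
gripper_width: 0.0104
grip_force: 61.8
F,T [-0.231 -0.445 -1.28  -0.023 -0.019  0.007] sd [0.451 0.076 0.235 0.031 0.012 0.009]
shift [-0.2  0.6 -1.1] turn -0.0
```

```bash

python3 -m jog '[5,0,0,1,0,5,0,0,2,0,5,0,0,2,0,5,0,0,2,0]'
python3 -c "
from h import *
tq(2)"
python3 -m jog '[40,0,0,0,0,40,0,0,0,0,40,0,0,0,0,40,0,0,0,0,40,0,0,-20,0,40,0,0,-60,0,40,0,0,-105,0,40,0,0,-130,0,40,0,0,-130,0]' 30
python3 -c "
from h import *
c=arm.capture('wrist');to(.4553,.2837,.1665,.083)
cv2.imwrite('pics/w4.png',cv2.resize(c['frame'][:,:,::-1],(600,450)))"
```

```text
clock: 14.3
position: [0.4995, -0.1634, 0.0341]
tool_rot: [0.0, 0.999, 0.041, 0.0]
contact_force: [-6.2, 2.8, 11.4]
gripper_width: 0.0099
grip_force: 63.3
F,T [-5.504  2.434 11.643  0.413  0.983 -0.034] sd [0.346 0.127 0.452 0.001 0.002 0.019]
clock: 15.3
position: [0.5011, -0.1642, 0.1672]
tool_rot: [0.002, 0.999, 0.041, 0.004]
contact_force: [0.1, 0.7, 1.1]
gripper_width: 0.0406
grip_force: 0.0
shift [  -7.6 -449.6   -3.2] turn -0.0
```

View pics/w4.png

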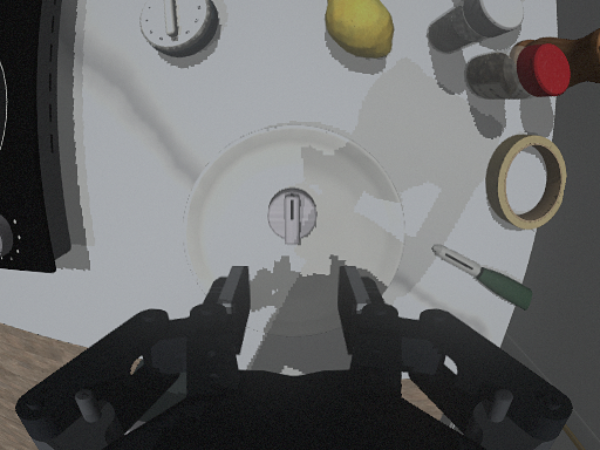

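The knob stands upright on the plate. Next is seat 3.

```bash

python3 -m jog '[40,-1,-40,0,0,40,-2,-85,0,0,40,-2,-130,0,0,40,-3,-175,0,0,40,-4,-220,0,0,40,-5,-265,0,0,40,-6,-315,0,0,40,-7,-360,0,0,40,-7.6,-405,0,0,40,-7.6,-449.6,0,0]'
python3 -m jog '[40,0,0,20,0,40,0,0,50,0,40,0,0,50,0,40,0,0,50,0]'
python3 -c "
from h import *
tq(2);to(.4553,.2837,.0865,.083)"
```

```text
clock: 16.35
position: [0.4532, 0.2856, 0.1602]
tool_rot: [0.001, 0.999, 0.041, -0.001]
contact_force: [1.0, 0.1, -0.2]
gripper_width: 0.0399
grip_force: 0.0
clock: 16.75
position: [0.4538, 0.2836, 0.1113]
tool_rot: [0.001, 0.999, 0.041, -0.001]
contact_force: [0.8, -1.1, 1.6]
gripper_width: 0.0404
grip_force: 0.0
F,T [ 0.181  0.277  0.812  0.023 -0.001  0.002] sd [0.396 0.258 0.133 0.006 0.02  0.027]
shift [ 0.2  0.3 27. ] turn -0.001
```

```bash

python3 -m jog '[40,0.2,-0.3,20,0,40,0.2,-0.3,27,0,40,0.2,-0.3,27,0,5,0.2,-0.3,27,0,5,0.2,-0.3,27,0,5,0.2,-0.3,27,0,5,0.2,-0.3,26.5,0,5,0.2,-0.3,26.5,0]';python3 -c "
from h import *
tq(4)"
python3 -m jog '[5,0,0,0,0.08,5,0,0,0,0.17,5,0,0,0,0.17]'; python3 -c "
from h import *
tq(5)"
python3 -m jog '[5,0,0,0,-0.1,5,0,0,0,-0.2,5,0,0,0,-0.3,5,0,0,0,-0.34,5,0,0,0,-0.34]'; python3 -c "
from h import *
tq(5)"
```

```text
clock: 17.65
position: [0.455, 0.2846, 0.0865]
tool_rot: [-0.0, 0.999, 0.041, 0.001]
contact_force: [0.2, -0.0, 3.1]
gripper_width: 0.011
grip_force: 32.5
F,T [ 8.060e-01  7.550e-01  4.374e+00  6.500e-02 -1.290e-01  2.000e-03] sd [0.143 0.372 0.854 0.028 0.022 0.033]
clock: 18.15
position: [0.4549, 0.2845, 0.0865]
tool_rot: [-0.0, 0.999, -0.045, 0.001]
contact_force: [-0.1, -0.2, 4.6]
gripper_width: 0.0109
grip_force: 32.9
F,T [ 0.348 -0.248  5.645 -0.082 -0.045  0.165] sd [0.334 0.442 0.664 0.019 0.032 0.047]
clock: 18.9
position: [0.4549, 0.2851, 0.0865]
tool_rot: [-0.001, 0.992, 0.126, 0.001]
contact_force: [1.1, 3.7, 5.4]
gripper_width: 0.0106
grip_force: 32.8
F,T [ 0.692  3.986  5.381  0.609 -0.095 -0.177] sd [0.571 0.172 0.293 0.018 0.021 0.018]
```

Seat 3 is tight (±0.17 N m). I'll return it to Off, release it and go to seat 4.

```bash

python3 -m jog '[5,0,0,0,0.08,5,0,0,0,0.17,5,0,0,0,0.17,40,0,0,0,0.17,40,0,0,0,0.17,40,0,0,0,0.17,40,0,0,-20,0.17,40,0,0,-30,0.17,40,0,0,-30,0.17]'; python3 -c "
from h import *
tq(2);to(.4486,.3642,.0865,.083)"
```

```text
clock: 20.05
position: [0.4554, 0.2848, 0.1175]
tool_rot: [-0.001, 0.999, 0.041, 0.001]
contact_force: [0.8, -0.3, 0.4]
gripper_width: 0.0401
grip_force: 0.0
F,T [ 0.305  0.163 -0.69  -0.011 -0.018 -0.012] sd [0.208 0.053 0.349 0.01  0.014 0.042]
shift [  0.7 -80.1  29. ] turn -0.0
```

```bash

python3 -m jog '[40,0.5,-45,0,0,40,0.5,-80,0,0,40,0.5,-80,0,0,40,0.5,-80,20,0,40,0.5,-80,29,0,40,0.5,-80,29,0]'
python3 -m jog '[5,0,0,0,0,5,0,0,0,0,5,0,0,0,0,5,0,0,-0.5,0,5,0,0,-0.5,0,5,0,0,-0.5,0]';python3 -c "
from h import *
tq(4)"
python3 -m jog '[5,0,0,0,0.08,5,0,0,0,0.17,5,0,0,0,0.17]'; python3 -c "
from h import *
tq(5)"
python3 -m jog '[5,0,0,0,-0.1,5,0,0,0,-0.2,5,0,0,0,-0.3,5,0,0,0,-0.34,5,0,0,0,-0.34]'; python3 -c "
from h import *
tq(5)"
```

```text
clock: 20.75
position: [0.4474, 0.3628, 0.0843]
tool_rot: [0.001, 0.999, 0.041, -0.002]
contact_force: [-0.8, 0.0, -0.0]
gripper_width: 0.0402
grip_force: 0.0
clock: 21.35
position: [0.4486, 0.3642, 0.0877]
tool_rot: [-0.0, 0.999, 0.041, 0.0]
contact_force: [-0.6, 0.7, 1.2]
gripper_width: 0.0106
grip_force: 33.0
F,T [ 0.442  0.867  2.14   0.054 -0.038  0.004] sd [0.503 0.676 0.268 0.033 0.016 0.019]
clock: 21.85
position: [0.4487, 0.3641, 0.0877]
tool_rot: [-0.0, 0.999, -0.044, 0.0]
contact_force: [-0.0, 0.2, 3.8]
gripper_width: 0.0108
grip_force: 33.2
F,T [ 9.200e-02 -8.380e-01  3.768e+00 -1.710e-01 -1.100e-02 -3.000e-03] sd [0.478 0.389 0.359 0.031 0.028 0.034]
clock: 22.6
position: [0.4485, 0.3648, 0.0877]
tool_rot: [-0.001, 0.992, 0.127, 0.0]
contact_force: [-0.1, 2.9, 3.1]
gripper_width: 0.0107
grip_force: 33.3
F,T [ 1.250e-01  3.351e+00  4.648e+00  5.590e-01 -2.000e-03  1.300e-02] sd [0.26  0.613 0.526 0.092 0.028 0.022]
```

Seat 4 gives zero torque, so it is loose. Lift it.

```bash

python3 -m jog '[5,0,0,0,0.08,5,0,0,0,0.17,5,0,0,0,0.17,5,0,0,-3,0.17,5,0,0,-10,0.17,5,0,0,-20,0.17,5,0,0,-40,0.17,5,0,0,-65,0.17,5,0,0,-85,0.17,5,0,0,-85,0.17]' 60; python3 -c "
from h import *
arm.capture('wrist');to(.445,-.168,.1665,.083)"
```

```text
clock: 23.85
position: [0.4492, 0.3642, 0.1747]
tool_rot: [-0.001, 0.999, 0.041, 0.001]
contact_force: [-0.5, 0.3, -1.6]
gripper_width: 0.0096
grip_force: 60.8
shift [-47.5 529.8   6.1] turn -0.001
```

```bash

python3 -m jog '[5,-2,30,0,0,5,-6,70,0,0,5,-10,115,0,0,5,-14,160,0,0,5,-18,205,0,0,5,-22,250,0,0,5,-26,295,0,0,5,-30,340,0,0,5,-35,385,0,0,5,-39,430,0,0]'
python3 -m jog '[5,-3,40,0,0,5,-7,75,0,0,5,-7.5,95,0,0,5,-7.5,100,0,0,5,-7.5,100,0,0]'
python3 -c "
from h import *
arm.capture('wrist');to(.446,-.168,.0445,.083)"
```

```text
clock: 24.9
position: [0.4436, -0.0693, 0.1702]
tool_rot: [-0.0, 0.999, 0.041, -0.002]
contact_force: [1.4, 0.2, -0.6]
gripper_width: 0.0096
grip_force: 60.7
clock: 25.4
position: [0.4452, -0.1678, 0.1707]
tool_rot: [-0.001, 0.999, 0.041, -0.001]
contact_force: [-0.7, 0.1, -0.3]
gripper_width: 0.0098
grip_force: 60.7
shift [  0.8   1.  126.5] turn -0.0
```

```bash

python3 -m jog '[5,0,0,25,0,5,0,0,60,0,5,0,0,90,0,5,0,0,115,0,5,0,0,126,0,5,0,0,130,0,5,0,0,132.5,0,5,0,0,132.5,0,5,0,0,132.5,0]'
python3 -c "
from h import *
tq(2);to(.446,-.168,.0355,.083)"
```

```text
clock: 26.35
position: [0.4466, -0.1681, 0.041]
tool_rot: [0.001, 0.999, 0.041, 0.001]
contact_force: [0.4, 0.5, -1.2]
gripper_width: 0.0099
grip_force: 60.7
F,T [ 0.014 -0.904 -1.553 -0.011  0.02   0.019] sd [0.28  0.422 0.078 0.05  0.008 0.059]
shift [-0.4 -0.2  5.2] turn -0.0
```

```bash

python3 -m jog '[5,0,0,2,0,5,0,0,4,0,5,0,0,4.5,0,5,0,0,4.5,0]'
python3 -c "
from h import *
tq(2);to(.446,-.168,.0355,.083)"
```

```text
clock: 26.85
position: [0.4461, -0.1679, 0.0356]
tool_rot: [0.0, 0.999, 0.041, 0.0]
contact_force: [-0.9, 0.4, 1.9]
gripper_width: 0.0099
grip_force: 61.1
F,T [-1.347  0.493  2.556  0.177  0.186  0.013] sd [0.169 0.57  0.406 0.017 0.008 0.03 ]
shift [-0.   0.1  0.1] turn -0.0
```

It is in contact with the plate, so I release and retreat.

```bash

python3 -m jog '[40,0,0,0,0,40,0,0,0,0,40,0,0,0,0,40,0,0,0,0,40,0,0,-20,0,40,0,0,-60,0,40,0,0,-105,0,40,-40,0,-140,0,40,-60,0,-150,0,40,-60,0,-150,0]' 30
python3 -c "
from h import *
c=arm.capture('wrist')
cv2.imwrite('pics/w5.png',cv2.resize(c['frame'][:,:,::-1],(600,450)))
c=arm.capture('top');cv2.imwrite('pics/t5.png',cv2.resize(c['frame'][190:260,150:400,::-1],None,fx=3.2,fy=3.2,interpolation=cv2.INTER_CUBIC))"
```

```text
clock: 27.95
position: [0.3857, -0.1736, 0.1881]
tool_rot: [0.002, 0.999, 0.041, 0.002]
contact_force: [0.1, 0.0, -1.0]
gripper_width: 0.0398
grip_force: 0.0
```

View pics/w5.png

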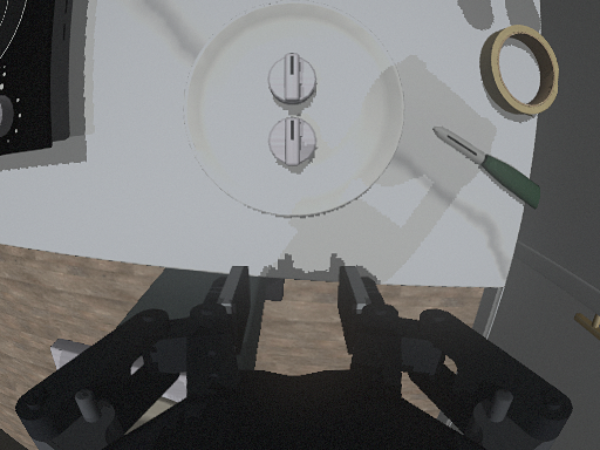

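View pics/t5.png

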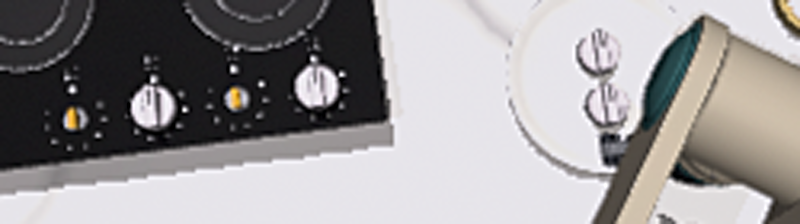

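Both loose knobs stand on the plate. Knobs 1 and 3 are seated and point at their dots, and spindles 2 and 4 are bare.

```bash
python3 -c "
from station import arm
print(arm.sign_off())"
```

```text
the job is handed in; nothing more can be done
None
```

The job is handed in, with no verdict returned: the two loose knobs (seats 2 and 4) stand upright on the plate, and the two tight ones (seats 1 and 3) are still on their spindles, pointing at Off in the last image.

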